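# Snap the cap onto the oil bottle's spout and hold it on its seal

## Task

Take the loose green cap and press it straight down onto the bare steel spout of the green oil bottle until it clicks over the spout's sprung lugs, then keep pressing after the click until the red seal ring under it is squeezed down as far as it goes. Finish while still holding the cap pressed firmly down on the seal: do not let go. Leave the other bottle and the loose things around alone.

Things in the scene. Friction and masses are not known exactly. Their poses are not given: they have to be found in the camera images.
- cap_center (a point): Centre (half-way up, on the axis) of the loose green plastic snap cap, 51 mm tall, about 40 g, standing open end down on the worktop; z axis up. Round: yaw does not matter. Its lower 29 mm are a ribbed skirt 42 mm across; its upper 22 mm a round grip knob 24 mm across, to take from above. The flat ledge round the knob, 9 mm wide, lies 3.5 mm above this point; fingertips can push on it.
- cap_mouth (a point): Centre of the same cap's underside, 25.5 mm below cap_center. The skirt is hollow from below, 25 mm deep. At the mouth an inner lip, 4 mm tall, leaves a hole 27 mm across; above the lip the cavity is about 32 mm across.
- spout_top (a point): Top, on the axis, of the upright steel spout (a stud) of the green glass oil bottle, 89 mm above the worktop. The bottle is fixed to the worktop by its black rubber foot (74 mm across; glass 68 mm across). The stud is 24.6 mm across and 27 mm tall; its top 5 mm tapers to 14 mm across. Cap fully home: cap_mouth 24 mm below this point, cap_center 1.5 mm above it.
- spout_lugs (a point): Centre of the ring of four sprung steel lugs round the same stud, 14 mm below spout_top. They stick out to 31 mm across. The cap's lip meets them when cap_mouth is 4 to 5 mm above this point, forces them in (some 6 to 12 N in all), and they snap out again above the lip: the click, felt as the force dropping below zero (it pulls the cap down), within the 8 mm of travel below this point.
- seal (a joint): Squeeze, in m, of the red seal ring (41 mm across) round the foot of the spout of the green bottle: 0 free (its top 21 mm below spout_top), 0.003 squeezed as far as it goes (24 mm below). A spring: about 1 N to start, 8.5 N for the full 3 mm. It pushes a clicked cap partly up again when the cap is let go.
- vinegar_bottle: The other bottle: amber glass, same size, also fixed, already closed with a yellow cap; total height 117 mm. Origin at the centre of its underside. It may stand at either place.
- ramekin_1: White ramekin, 68 mm across, 38 mm tall, loose bystander. Origin at the centre of its underside.
- lemon_0: Lemon, 78x55x56 mm, loose bystander. Origin at the centre of its underside.
- lime_0: Lime, 60x48x48 mm, loose bystander. Origin at the centre of its underside.
- kitchen_timer: White and teal kitchen timer, 64 mm across, 51 mm tall, loose bystander. Origin at the centre of its underside.
Not all that is in view belongs to the job. Leave any purple look-alike of the part that bears spout_top alone. Several things look just like the part that bears cap_center: the one meant starts farthest to the robot's right.

How it is judged:
By the outcome, as a careful person would: the job done as asked, in the order asked, and still so for the second after the job is handed in, while the arm keeps its last pose, push and grip.
It also fails if it takes over 48 s, if anything falls off the work surface, if the arm or the gripper's body presses on something with over 40 N, if the wrist force passes 120 N, or if a joint passes its speed limit or range.

## Robot

A 6-joint arm with a two-finger parallel gripper is mounted at the origin on a cart in front of the work surface, level with it; the furniture and walls round the work are solid. World frame = base frame: x ahead of the robot, y to its left, z up, the work surface at z = 0. Lengths are in m, angles in rad, forces in N, time in s.
With the tool pointing down it reaches from about 0.3 to 0.875 m from the base axis. Payload 6.4 kg.
Tool frame: the origin (TCP) lies on the centre line of the jaws, within the pads' length; the fingertips stand 11 mm ahead of it and the grasp point (between the pads) lies 8 mm behind it (ctrl.tip_reach is the distance from the TCP to the fingertips, in m); z points along the fingers, y is the direction in which the jaws open and shut (so a half turn about z gives the same grasp; the last joint's range is limited). The gripper opens to 85 mm and grips with 20 to 120 N. Pads are 22 mm wide; open, the fingers measure 114 mm over their backs; the gripper's body (76 mm by 85 mm) begins 54 mm behind the grasp point. The pads swing forward as they close: fully open they stand 13 mm farther back than shut.
Start: joints at [1.137, 0.181, 1.607, -0, 1.354, -0.206], TCP at [0.13, 0.56, 0.242] pointing down, gripper open.
Joint ranges: [-2.99, 2.99], [-0.89, 2.07], [0.3, 2.58], [-1.14, 4.28], [0, 2.63], [-3.12, 3.12]. Speed limits (rad/s): [2.57, 2.57, 3.01, 3.14, 3.14, 3.14].

## Interface

Orientations are given as a unit quaternion [w, x, y, z].
In Python, from bench import get_obs, camera, camera_model, ctrl gives the robot as it stands.
- The arm moves only by the shell command python3 -m inch 'ROWS'. ROWS is a JSON object of lists of equal length, an entry for each row: "linear": the shift along the tool's x, y, z in m, a list of three; "rot": the turn, a rotation vector about the tool's x, y, z in rad, a list of three; "claw": the opening, from 0 (shut) to 1 (fully open). A call has exactly 5 rows; each row is the pose to reach, as a shift and turn from the pose commanded when the call began, along the tool's axes at that moment; what a row does not reach only later rows make up. A row lasts 1/8 s, in which the tool goes at most 62.5 mm and 10.7 degrees, less where a joint would pass 70% of its speed; a pose out of reach is approached as far as the arm can. A call with a gripper value outside its range is refused whole. The fingers move at their own pace and stop on an object; the grip force is fixed at half the most. Time passes only in rows, so rows that repeat a pose let the fingers close, or fill a call up. It gives the time, the measured TCP pose, the force and the opening at its end, in the units of the state.
- get_obs(): the state, without advancing time (a new reading comes with each control period).
- camera(name): name is "scene" or "side" or "wrist"; returns the picture (384x512x3 uint8, red, green, blue); there is no depth.
- camera_model(name): a dict with "mtx" (3x3 intrinsics, pixels), "eye" and "rotation" of the camera in the world. Camera axes: x right, y down, z forward; pixel columns grow to the right and rows downward; lengths in m; the calibration is good to about 2 mm. A picture is of the moment at which its call begins: read the wrist's pose just before it. camera_model takes no time and is no camera call; for the wrist camera it gives the pose at the moment of the call.
- ctrl.hand_in(): hands the job in, once; it reports no verdict.
The state is a dict: "time_s": time; "q": joint angles; "dq": joint speeds; "joint_efforts": joint torques, N m; "eef_pos": TCP position; "eef_rot": TCP orientation; "wrist_force": force on the tool from outside, world axes, zero at the start; "torque": the same for the moment, N m; "opening": opening from 0.0 (shut) to 1.0 (fully open).
Only numpy, scipy, OpenCV 4.12 (cv2) and the standard library are available. Lean on these libraries where they do the work, as an engineer would, in place of code of your own. Each camera call takes 0.05 s, during which the arm holds its last target. There are 200 camera calls.

## Working session

There is one attempt and no reset: what is moved stays moved. The work goes in short steps, Python scripts to look and compute and a shell command to move; the robot and the scene stay as the last step left them, time stands still between calls to the robot, and variables do not carry over. Pictures are saved under pics/ and viewed, on a budget of 10 in all, crops included, one or two more only if the job needs it, and the job is handed in when it is done.

```bash
ls; mkdir -p pics
cat > h.py <<'E'
import numpy as np, cv2
from bench import get_obs, camera, camera_model, ctrl
def ray(m,u,v):
    d=np.linalg.inv(np.array(m['mtx']))@[u,v,1.]; return np.array(m['eye']),np.array(m['rotation'])@d
def onplane(m,u,v,z):
    e,d=ray(m,u,v); return e+d*(z-e[2])/d[2]
def proj(m,p):
    c=np.array(m['rotation']).T@(np.array(p)-np.array(m['eye'])); q=np.array(m['mtx'])@c; return q[:2]/q[2]
def save(n,im): cv2.imwrite('pics/'+n,im[:,:,::-1])
E
python3 - <<'E'
from h import *
import pickle
o=get_obs();print(o)
ims={n:(camera_model(n),camera(n)) for n in('scene','side')}
pickle.dump(ims,open('ims.pkl','wb'))
for n in ims: save(n+'0.png',cv2.resize(ims[n][1],(800,600)));print(n,ims[n][0])
print(ctrl.tip_reach)
E
```

```text
pics
{'time_s': 0.0, 'q': array([ 1.13672231e+00,  1.81558923e-01,  1.60798040e+00,  1.16559151e-05,
        1.35377039e+00, -2.06293492e-01]), 'dq': array([-0.00241755,  0.0010359 ,  0.00030858,  0.00028826,  0.00080571,
       -0.00043925]), 'joint_efforts': array([-5.74376845e-04, -4.44876087e+01, -3.51333690e+01, -3.80476822e-04,
        9.01583611e-03, -2.82625797e-05]), 'eef_pos': array([0.1296001 , 0.55967903, 0.24138741]), 'eef_rot': array([-2.75615573e-04,  1.13645421e-01,  9.93521002e-01, -8.13106572e-04]), 'wrist_force': array([ 0.01761704, -0.14675047, -0.27907379]), 'torque': array([ 0.01406   , -0.0215857 , -0.02111625]), 'opening': 1.0007513656062146}
scene {'mtx': array([[357.80502239,   0.        , 248.31097126],
       [  0.        , 357.80502239, 190.24841081],
       [  0.        ,   0.        ,   1.        ]]), 'eye': array([ 0.04996525, -0.07824402,  0.71801796]), 'rotation': array([-0.31298327,  0.82416324, -0.44441816,  0.15902491])}
side {'mtx': array([[487.97971183,   0.        , 257.94385001],
       [  0.        , 487.97971183, 190.99745948],
       [  0.        ,   0.        ,   1.        ]]), 'eye': array([ 0.5210341 , -0.80367168,  0.56803344]), 'rotation': array([-0.53963624,  0.84186084, -0.00241175, -0.00756529])}
0.011
```

View pics/scene0.png

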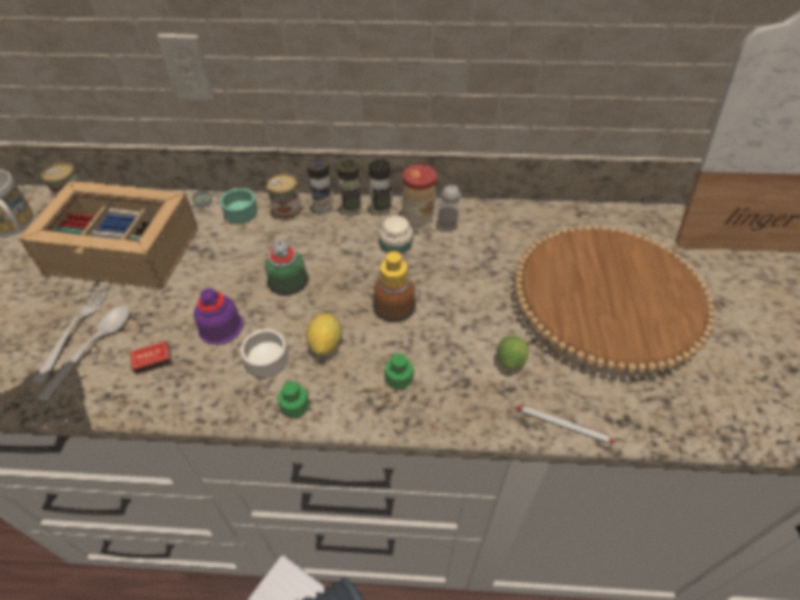

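View pics/side0.png

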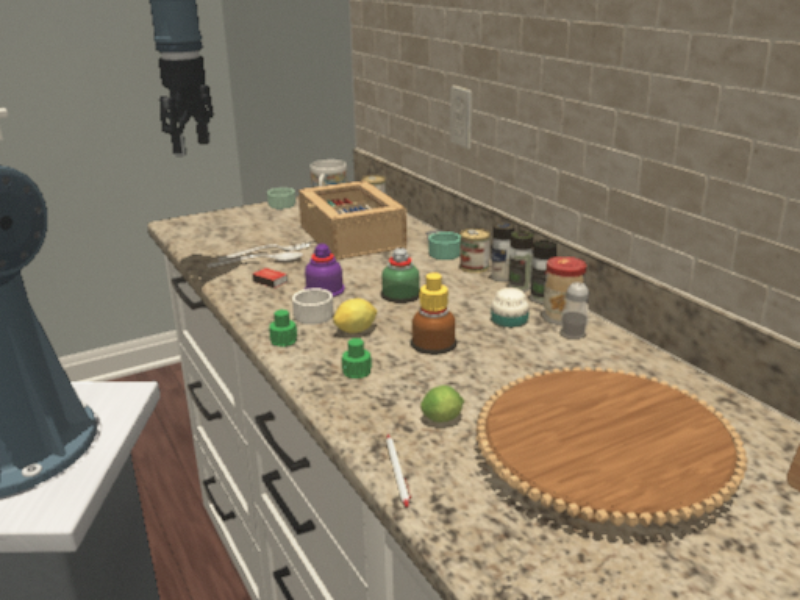

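The scene view (800x600) shows two green caps, at (293,400) and (399,371). The green bottle with its bare spout is at (286,265), the purple look-alike at (217,315) and the amber bottle at (394,290). The side view has the caps at (283,328) and (356,358). The cap at (399,371) scene / (356,358) side is farther right (lower y), so it fits the description; next I measure both and crop to confirm.

```bash
cat >> h.py <<'E'
from scipy.spatial.transform import Rotation as R
_cm=camera_model
def camera_model(n):
    m=dict(_cm(n)); q=np.array(m['rotation'])
    if q.size==4: m['rotation']=R.from_quat(q[[1,2,3,0]]).as_matrix()
    return m
def tri(rs):
    A=0;b=0
    for e,d in rs:
        d=d/np.linalg.norm(d);P=np.eye(3)-np.outer(d,d);A=A+P;b=b+P@e
    p=np.linalg.solve(A,b); return p,[np.linalg.norm(np.cross(p-e,d/np.linalg.norm(d))) for e,d in rs]
def blobs(im,lo,hi,amin=60):
    m=cv2.inRange(cv2.cvtColor(im,cv2.COLOR_RGB2HSV),lo,hi)
    n,l,s,c=cv2.connectedComponentsWithStats(m)
    return m,l,[(i,s[i].tolist(),c[i].round(1).tolist()) for i in range(1,n) if s[i][4]>=amin]
E
python3 - <<'E'
from h import *
import pickle
ims=pickle.load(open('ims.pkl','rb'))
crops=[]
for n in ('scene','side'):
    im=ims[n][1];m=camera_model(n)
    print(n,m['rotation'].round(3).tolist())
    for nm,lo,hi in (('green',(55,120,50),(80,255,255)),('red',(0,150,80),(6,255,255)),('red2',(172,130,80),(180,255,255))):
        for b in blobs(im,lo,hi,12)[2]: print(nm,b[1:],onplane(m,*b[2],.02).round(3) if nm=='green' else onplane(m,*b[2],.068).round(3))
c=ims['scene'][1]
a=cv2.resize(c[215:275,160:280],(800,400),interpolation=cv2.INTER_CUBIC)
s=ims['side'][1]
b=cv2.resize(s[155:185,240:300],(400,200),interpolation=cv2.INTER_CUBIC)
b2=cv2.resize(c[145:195,160:210],(200,200),interpolation=cv2.INTER_CUBIC)
b3=cv2.resize(s[155:205,235:285],(200,200),interpolation=cv2.INTER_CUBIC)
save('crop1.png',np.vstack([a,np.hstack([b,b2,b3])]))
E
```

```text
scene [[0.554, -0.633, 0.54], [-0.832, -0.409, 0.375], [-0.016, -0.657, -0.754]]
green ([251, 228, 8, 6, 34], [254.8, 230.2]) [0.455 0.187 0.02 ]
green ([249, 233, 14, 10, 40], [256.3, 239.0]) [0.436 0.17  0.02 ]
green ([179, 245, 12, 9, 49], [184.9, 248.7]) [0.325 0.292 0.02 ]
green ([180, 250, 15, 11, 53], [188.2, 256.6]) [0.314 0.272 0.02 ]
red ([263, 117, 10, 3, 18], [268.5, 118.4]) [0.78  0.35  0.068]
red ([40, 137, 19, 9, 106], [49.3, 141.1]) [0.367 0.809 0.068]
red ([174, 159, 13, 9, 42], [181.0, 164.3]) [0.496 0.44  0.068]
red ([128, 188, 14, 10, 30], [136.5, 194.1]) [0.36  0.464 0.068]
red ([84, 220, 23, 16, 222], [95.5, 227.4]) [0.24  0.47  0.068]
red2 ([127, 188, 16, 11, 48], [135.1, 194.6]) [0.357 0.466 0.068]
side [[1.0, -0.012, -0.01], [0.004, -0.418, 0.909], [-0.015, -0.909, -0.417]]
green ([176, 199, 8, 4, 24], [179.8, 200.2]) [0.305 0.338 0.02 ]
green ([173, 206, 16, 6, 56], [180.3, 209.1]) [0.314 0.286 0.02 ]
green ([223, 217, 9, 5, 33], [227.0, 219.0]) [0.434 0.231 0.02 ]
green ([220, 225, 16, 7, 62], [227.5, 228.7]) [0.438 0.183 0.02 ]
red ([200, 162, 14, 6, 29], [206.6, 164.8]) [0.365 0.464 0.068]
red ([249, 165, 14, 5, 36], [255.6, 167.6]) [0.502 0.438 0.068]
red ([355, 167, 16, 4, 32], [362.5, 168.9]) [0.791 0.419 0.068]
red ([350, 169, 25, 8, 106], [362.9, 173.3]) [0.786 0.389 0.068]
red ([163, 172, 19, 8, 67], [172.0, 175.4]) [0.28  0.391 0.068]
```

View pics/crop1.png

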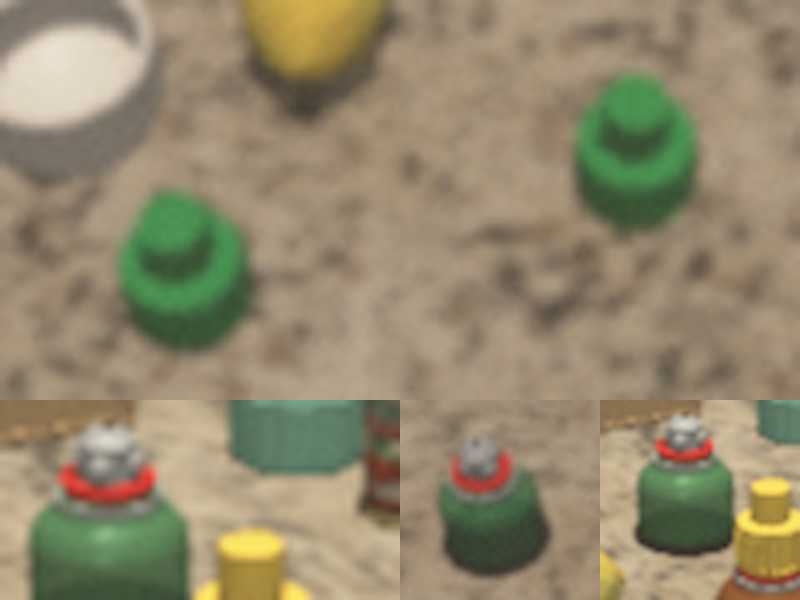

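The crop confirms it: the right-hand cap (scene 255,237) stands upright with its knob up. The bare spout with the red seal is the green bottle, at scene px (180,158) and side px (256,161). I'll triangulate these.

```bash
cat >> h.py <<'E'
def totool(dw):
    q=get_obs()['eef_rot']; return R.from_quat(q[[1,2,3,0]]).as_matrix().T@np.array(dw)
E
python3 - <<'E'
from h import *
a,b=camera_model('scene'),camera_model('side')
for nm,u,v,z in (('cap knob top',(255.2,230),(227,219),.051),('cap2',(185,248.7),(180,200.2),.051),('seal',(180.3,162),(255.6,167),.068),('stud top',(179.7,154.5),(256,157),.089)):
    print(nm,tri([ray(a,*u),ray(b,*v)]),onplane(a,*u,z).round(3),onplane(b,*v,z).round(3))
for nm,u,z in (('lemon',(207,214),.025),('ramekin',(169,226),.02),('vin cap top',(252,165),.117),('purple',(138,203),.03)): print(nm,onplane(a,*u,z).round(3))
o=get_obs()
w=camera_model('wrist');print('wrist eye rel',totool(w['eye']-o['eef_pos']).round(3),w['rotation'].round(2).tolist(),w['mtx'])
for t in((.495,.425,.089),(.437,.172,.051)): print(totool(np.array(t)-o['eef_pos']).round(3))
E
```

```text
cap knob top (array([0.43879487, 0.17500944, 0.04936157]), [np.float64(0.00011067868031387521), np.float64(0.00011067868031390642)]) [0.438 0.174 0.051] [0.439 0.172 0.051]
cap2 (array([0.31569314, 0.27782104, 0.04796656]), [np.float64(0.0011831071588446595), np.float64(0.001183107158844589)]) [0.313 0.275 0.051] [0.318 0.273 0.051]
seal (array([0.50201796, 0.44870341, 0.06603097]), [np.float64(0.00046127415268936437), np.float64(0.00046127415268944433)]) [0.501 0.448 0.068] [0.502 0.443 0.068]
stud top (array([0.50280158, 0.44496596, 0.09580623]), [np.float64(0.0008642689739283482), np.float64(0.0008642689739282986)]) [0.507 0.45  0.089] [0.503 0.465 0.089]
lemon [0.428 0.308 0.025]
ramekin [0.353 0.365 0.02 ]
vin cap top [0.552 0.257 0.117]
purple [0.359 0.471 0.03 ]
wrist eye rel [ 0.07   0.    -0.131] [[0.23, 0.93, 0.27], [0.97, -0.22, -0.07], [-0.0, 0.28, -0.96]] [[329.7810699    0.         258.95721165]
 [  0.         329.7810699  193.61583545]
 [  0.           0.           1.        ]]
[-0.386 -0.049  0.152]
[-0.387 -0.308  0.191]
```

```bash
python3 -m inch '{"linear":[[-0.055,-0.004,0],[-0.11,-0.008,0],[-0.165,-0.012,0],[-0.22,-0.016,0],[-0.275,-0.02,0]],"rot":[[0,0,0],[0,0,0],[0,0,0],[0,0,0],[0,0,0]],"claw":[1,1,1,1,1]}'
python3 -m inch '{"linear":[[-0.05,-0.003,0],[-0.09,-0.005,0],[-0.113,-0.006,0],[-0.113,-0.006,0],[-0.113,-0.006,0]],"rot":[[0,0,0],[0,0,0],[0,0,0],[0,0,0],[0,0,0]],"claw":[1,1,1,1,1]}'
python3 - <<'E'
from h import *
import pickle
m=camera_model('wrist');im=camera('wrist');o=get_obs();print(o['eef_pos'],o['eef_rot'],o['wrist_force'])
pickle.dump((m,im),open('w1.pkl','wb'));save('w1.png',im)
for p in((.502,.447,.089),(.502,.447,.068)):print(proj(m,p))
for lo,hi in (((0,120,60),(8,255,255)),((170,120,60),(180,255,255))):
    for b in blobs(im,lo,hi,40)[2]: print(b[1:])
E
```

```text
time_s: 0.72
eef_pos: [0.3946, 0.4777, 0.2419]
eef_rot: [-0.0, 0.114, 0.994, -0.0]
wrist_force: [-0.1, 0.3, -0.4]
opening: 1.002
time_s: 1.35
eef_pos: [0.5006, 0.4478, 0.242]
eef_rot: [-0.001, 0.113, 0.994, -0.0]
wrist_force: [-0.4, -0.4, -0.3]
opening: 1.001
[0.50049008 0.44796346 0.2422024 ] [-3.97897859e-04  1.12928475e-01  9.93603039e-01 -4.54950649e-05] [0.27402441 0.47403178 0.2583939 ]
[258.16817831 180.51459271]
[258.22584095 175.12825971]
([231, 0, 47, 37, 554], [253.0, 21.4])
([242, 156, 43, 41, 609], [262.8, 173.3])
([373, 240, 16, 9, 59], [380.1, 243.7])
([88, 245, 30, 23, 81], [105.7, 251.4])
```

View pics/w1.png

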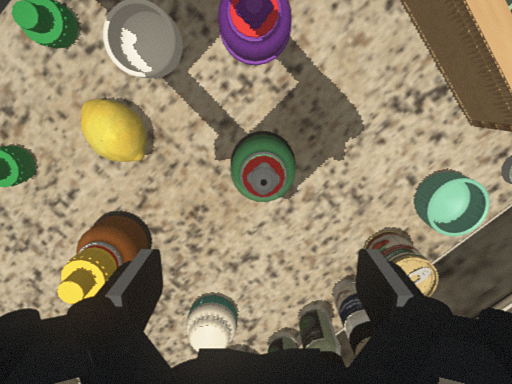

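The wrist view shows the stud top at about (263,182) inside the red ring, centred near (263,176). The target cap is just at the left edge (10,165). I'll move over it.

```bash
python3 -m inch '{"linear":[[0,-0.055,0],[0,-0.11,0],[0,-0.165,0.01],[0,-0.22,0.02],[-0.001,-0.265,0.035]],"rot":[[0,0,0],[0,0,0],[0,0,0],[0,0,0],[0,0,0]],"claw":[1,1,1,1,1]}'
python3 -m inch '{"linear":[[0,-0.016,0.003],[0,-0.016,0.003],[0,-0.016,0.003],[0,-0.016,0.003],[0,-0.016,0.003]],"rot":[[0,0,0],[0,0,0],[0,0,0],[0,0,0],[0,0,0]],"claw":[1,1,1,1,1]}'
python3 - <<'E'
from h import *
import pickle
m0,im0=pickle.load(open('w1.pkl','rb'))
m=camera_model('wrist');im=camera('wrist');o=get_obs();print(o['eef_pos'],o['eef_rot'])
pickle.dump((m,im),open('w2.pkl','wb'))
save('w2.png',np.hstack([cv2.resize(im[90:270,170:350],(400,400),interpolation=3),cv2.resize(im0[90:270,170:350],(400,400),interpolation=3)]))
print(proj(m,(.4385,.174,.051)))
_,_,bb=blobs(im,(50,90,30),(85,255,255),40)
for b in bb: print(b[1:])
print(onplane(m0,263,176,.067),onplane(m0,263.3,182,.089))
E
```

```text
time_s: 2.02
eef_pos: [0.4418, 0.1882, 0.2076]
eef_rot: [0.001, 0.113, 0.994, 0.0]
wrist_force: [0.6, -0.7, -0.0]
opening: 1.003
time_s: 2.65
eef_pos: [0.4396, 0.174, 0.2044]
eef_rot: [0.0, 0.113, 0.994, 0.0]
wrist_force: [-0.0, 0.1, -0.3]
opening: 1.0
[0.43952948 0.17382372 0.20430154] [-1.67387849e-05  1.13175230e-01  9.93575043e-01  1.21968262e-05]
[258.31307173 177.39087918]
([318, 0, 55, 40, 1768], [343.5, 16.8])
([240, 148, 44, 47, 1564], [261.4, 171.3])
([505, 158, 7, 34, 137], [509.0, 174.7])
[0.504081   0.45119014 0.067     ] [0.50435324 0.45114385 0.089     ]
```

View pics/w2.png

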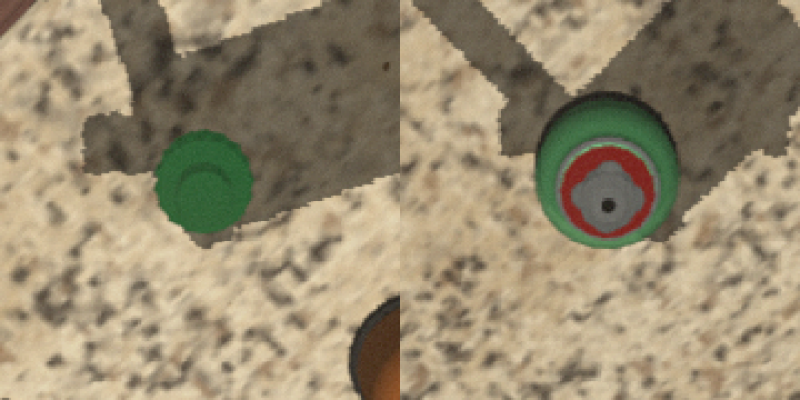

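Run:
```python
from h import *
import pickle
m,im=pickle.load(open('w2.pkl','rb'))
for v,z in((176.9,.051),(173.7,.029),(167.9,0)): print(onplane(m,261.8,v,z).round(4))
for x,y in ((.443,.1765),(.4385,.174)):
  print([proj(m,(x,y,z)).round(1).tolist() for z in (.051,.029,0)])
```

```text
[0.4388 0.1771 0.051 ]
[0.4409 0.1768 0.029 ]
[0.4415 0.1769 0.    ]
[[262.2, 181.6], [262.0, 175.9], [261.7, 169.4]]
[[258.3, 177.4], [258.4, 171.9], [258.4, 165.8]]
```

```bash
python3 -m inch '{"linear":[[0,0.0017,0.05],[0,0.0017,0.1],[0,0.0017,0.13],[0,0.0017,0.15],[0,0.0017,0.161]],"rot":[[0,0,0],[0,0,0],[0,0,0],[0,0,0],[0,0,0]],"claw":[0.6,0.6,0.6,0.6,0.6]}'
python3 -m inch '{"linear":[[0,0,0],[0,0,0],[0,0,0],[0,0,0],[0,0,0]],"rot":[[0,0,0],[0,0,0],[0,0,0],[0,0,0],[0,0,0]],"claw":[0.6,0,0,0,0]}'
python3 -m inch '{"linear":[[0,0,0],[0,0,0],[0,0,0],[0,0,0],[0,0,0]],"rot":[[0,0,0],[0,0,0],[0,0,0],[0,0,0],[0,0,0]],"claw":[0,0,0,0,0]}'
python3 - <<'E'
from h import *
im=camera('wrist');s=camera('side')
save('g.png',np.hstack([cv2.resize(im[180:384,120:392],(480,360),interpolation=3),cv2.resize(s[160:250,190:270],(320,360),interpolation=3)]))
E
```

```text
time_s: 3.32
eef_pos: [0.4392, 0.175, 0.0421]
eef_rot: [-0.001, 0.114, 0.994, -0.0]
wrist_force: [0.2, 0.6, 0.4]
opening: 0.602
time_s: 3.95
eef_pos: [0.4409, 0.1751, 0.0445]
eef_rot: [0.001, 0.114, 0.994, 0.0]
wrist_force: [-0.5, -0.8, 6.6]
opening: 0.25
time_s: 4.58
eef_pos: [0.4409, 0.1751, 0.0445]
eef_rot: [0.001, 0.114, 0.994, 0.0]
wrist_force: [-1.0, -0.4, 5.6]
opening: 0.248
```

View pics/g.png

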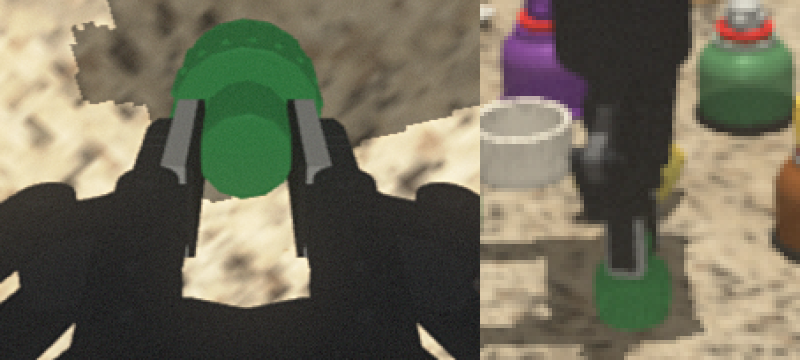

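The cap is gripped: the pads are on the knob and the fingertips are just touching the ledge (opening 0.25, about 6 N up). Next I lift it and carry it over the stud.

```bash
python3 -m inch '{"linear":[[0,0,-0.03],[0,0,-0.07],[0,0,-0.11],[0,0,-0.14],[0,0,-0.155]],"rot":[[0,0,0],[0,0,0],[0,0,0],[0,0,0],[0,0,0]],"claw":[0,0,0,0,0]}'
python3 -m inch '{"linear":[[0,0.04,0],[0,0.09,0],[0,0.14,0],[0,0.19,0],[0,0.235,0]],"rot":[[0,0,0],[0,0,0],[0,0,0],[0,0,0],[0,0,0]],"claw":[0,0,0,0,0]}'
python3 -m inch '{"linear":[[-0.0003,0.03,0.02],[-0.0006,0.045,0.04],[-0.0006,0.045,0.045],[-0.0006,0.045,0.045],[-0.0006,0.045,0.045]],"rot":[[0,0,0],[0,0,0],[0,0,0],[0,0,0],[0,0,0]],"claw":[0,0,0,0,0]}'
python3 - <<'E'
from h import *
import pickle
D={n:(camera_model(n),camera(n)) for n in('wrist','side','scene')};o=get_obs();print(o['eef_pos'],o['wrist_force'],o['opening'])
pickle.dump(D,open('w3.pkl','wb'))
w,s,c=[D[n][1] for n in('wrist','side','scene')]
save('a.png',np.hstack([cv2.resize(s[115:205,215:305],(400,400),interpolation=3),cv2.resize(c[110:200,140:230],(400,400),interpolation=3)]))
E
```

```text
time_s: 5.3
eef_pos: [0.4406, 0.175, 0.2002]
eef_rot: [0.001, 0.114, 0.994, 0.0]
wrist_force: [0.3, 0.7, -0.7]
opening: 0.248
time_s: 5.92
eef_pos: [0.4926, 0.4053, 0.197]
eef_rot: [-0.001, 0.114, 0.994, -0.001]
wrist_force: [1.1, 0.4, -0.1]
opening: 0.253
time_s: 6.55
eef_pos: [0.5042, 0.447, 0.1543]
eef_rot: [0.001, 0.114, 0.993, 0.0]
wrist_force: [0.1, 0.3, -0.8]
opening: 0.25
[0.5041973  0.44730747 0.15446208] [ 0.70355909 -0.61297205 -0.60160013] 0.25010001078683264
```

View pics/a.png

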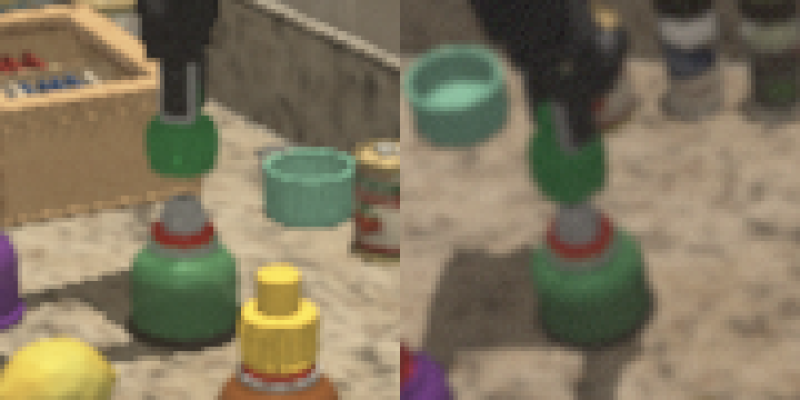

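Run:
```python
from h import *
import pickle
D=pickle.load(open('w3.pkl','rb'))
W=lambda n:camera_model(n)
def edges(im,lo,hi,x0,x1,r0,r1):
    h=cv2.cvtColor(im,cv2.COLOR_RGB2HSV)
    m=cv2.inRange(h,lo,hi)
    if lo[0]==0: m|=cv2.inRange(h,(170,lo[1],lo[2]),(180,255,255))
    out=[]
    for r in range(r0,r1):
        x=np.where(m[r,x0:x1])[0]+x0
        if len(x): out.append((r,int(x.min()),int(x.max())))
    return out
print('side cap',edges(D['side'][1],(50,120,40),(85,255,255),243,268,140,156))
print('side seal',edges(D['side'][1],(0,110,50),(10,255,255),243,268,164,174))
print('scene cap',edges(D['scene'][1],(50,120,40),(85,255,255),165,185,132,158))
print('scene seal',edges(D['scene'][1],(0,110,50),(10,255,255),165,195,155,170))
p=np.array([.502,.448])
for n in('side','scene'):
    m=W(n)
    f=lambda dx,dy,z:proj(m,(p[0]+dx,p[1]+dy,z))
    print(n,'seal',f(0,0,.0665),'skirt',f(0,0,.1245),f(.001,0,.1245)-f(0,0,.1245),f(0,.001,.1245)-f(0,0,.1245),f(0,0,.110),f(0,0,.139))
```

```text
side cap [(151, 254, 254)]
side seal [(165, 249, 262), (166, 249, 262), (167, 249, 262), (168, 250, 261), (169, 251, 261), (170, 255, 258)]
scene cap []
scene seal [(159, 185, 186), (160, 185, 186), (161, 185, 187), (162, 173, 187), (163, 173, 186), (164, 173, 186), (165, 174, 185), (166, 175, 184), (167, 176, 182)]
side seal [255.69736693 166.81040208] skirt [255.327975   146.92595957] [ 0.36887262 -0.00484825] [ 0.00330898 -0.12369734] [255.42158513 151.96501178] [255.2335041  141.84057174]
scene seal [180.45353068 162.15384132] skirt [176.74080071 145.42188723] [ 0.26660501 -0.22749904] [-0.30476672 -0.14576537] [177.70280617 149.75730383] [175.75484306 140.9785266 ]
```

Run:
```python
from h import *
import pickle
D=pickle.load(open('w3.pkl','rb'));m,im=D['wrist']
save('w3.png',cv2.resize(im[80:320,120:400],(700,600),interpolation=3))
for p in ((.504,.447,.068),(.504,.447,.11),(.504,.447,.161),(.504,.451,.068)):print(proj(m,p))
```

```text
[258.32135417 201.41950003]
[258.24515307 223.95085745]
[258.09345893 268.80420588]
[263.94632944 200.17295902]
```

View pics/w3.png

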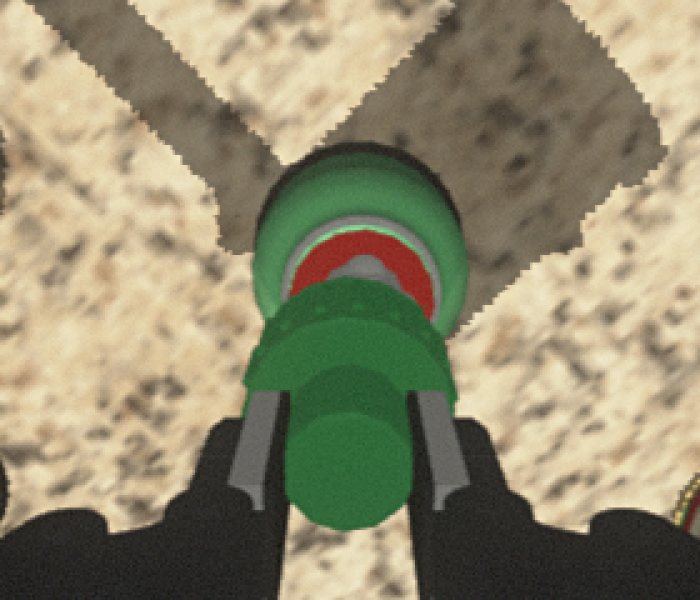

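The wrist view shows the seal/bottle centre at u≈362 and the held cap at u≈350 (crop px). After allowing for camera bias, the stud is about 3 mm to tool +y, and the scene view agrees. I'll correct this and start down.

```bash
python3 -m inch '{"linear":[[0.0004,0.0016,0],[0.0008,0.0032,0],[0.0008,0.0032,0.008],[0.0008,0.0032,0.015],[0.0008,0.0032,0.018]],"rot":[[0,0,0],[0,0,0],[0,0,0],[0,0,0],[0,0,0]],"claw":[0,0,0,0,0]}'
python3 -m inch '{"linear":[[0,0,0.002],[0,0,0.004],[0,0,0.006],[0,0,0.008],[0,0,0.008]],"rot":[[0,0,0],[0,0,0],[0,0,0],[0,0,0],[0,0,0]],"claw":[0,0,0,0,0]}'
python3 - <<'E'
from h import *
import pickle
m=camera_model('wrist');im=camera('wrist');c=camera('scene');o=get_obs();print(o['eef_pos'],o['wrist_force'],o['torque'])
save('w4.png',np.hstack([cv2.resize(im[80:320,120:400],(560,480),interpolation=3),cv2.resize(c[120:200,150:190],(240,480),interpolation=3)]))
E
```

```text
time_s: 7.32
eef_pos: [0.503, 0.4505, 0.134]
eef_rot: [-0.001, 0.114, 0.994, -0.001]
wrist_force: [0.3, 0.4, -0.3]
opening: 0.25
time_s: 7.95
eef_pos: [0.5035, 0.4508, 0.1271]
eef_rot: [-0.0, 0.114, 0.994, -0.0]
wrist_force: [-0.7, 0.3, -0.5]
opening: 0.252
[0.50361843 0.45084493 0.12733276] [ 0.26920149  0.40000997 -0.50561768] [-0.0431742   0.02942241 -0.04126823]
```

View pics/w4.png

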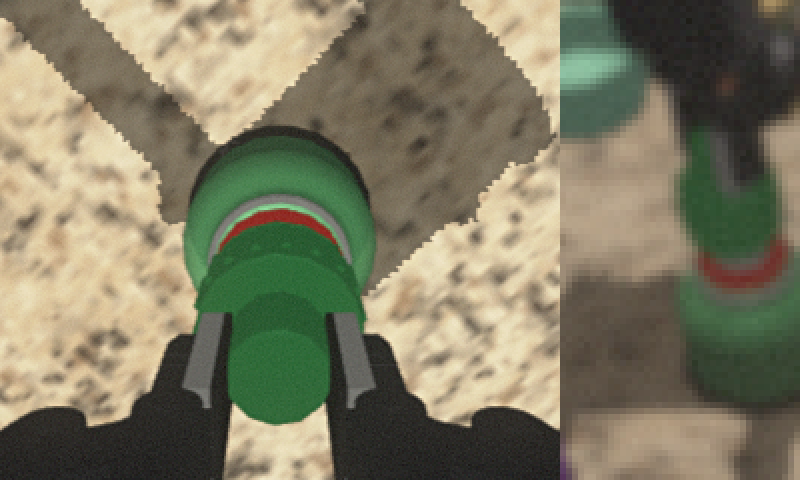

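The wrist view shows bottle and cap both centred at u≈280 (crop px). The mouth is 6 mm below the stud top with no contact force, so it is well aligned. I'll press.

```bash
python3 -m inch '{"linear":[[0,0,0.001],[0,0,0.002],[0,0,0.003],[0,0,0.004],[0,0,0.004]],"rot":[[0,0,0],[0,0,0],[0,0,0],[0,0,0],[0,0,0]],"claw":[0,0,0,0,0]}'
python3 -m inch '{"linear":[[0,0,0.001],[0,0,0.002],[0,0,0.003],[0,0,0.003],[0,0,0.003]],"rot":[[0,0,0],[0,0,0],[0,0,0],[0,0,0],[0,0,0]],"claw":[0,0,0,0,0]}'
```

```text
time_s: 8.68
eef_pos: [0.5037, 0.4508, 0.1234]
eef_rot: [0.0, 0.114, 0.994, 0.0]
wrist_force: [-0.1, 0.3, -0.8]
opening: 0.253
time_s: 9.3
eef_pos: [0.5045, 0.4512, 0.1223]
eef_rot: [0.001, 0.114, 0.994, 0.001]
wrist_force: [-2.0, -1.6, 8.8]
opening: 0.253
```

```bash
for i in 1 2; do python3 -m inch '{"linear":[[0,0,0.0005],[0,0,0.001],[0,0,0.0015],[0,0,0.0015],[0,0,0.0015]],"rot":[[0,0,0],[0,0,0],[0,0,0],[0,0,0],[0,0,0]],"claw":[0,0,0,0,0]}'; done
```

```text
time_s: 9.93
eef_pos: [0.5048, 0.4513, 0.1216]
eef_rot: [0.001, 0.114, 0.994, 0.001]
wrist_force: [-2.6, -2.3, 12.2]
opening: 0.256
time_s: 10.55
eef_pos: [0.5046, 0.4512, 0.1195]
eef_rot: [0.001, 0.114, 0.994, 0.001]
wrist_force: [-1.2, -1.5, 10.4]
opening: 0.249
```

```bash
for i in 1 2; do python3 -m inch '{"linear":[[0,0,0.0005],[0,0,0.001],[0,0,0.0015],[0,0,0.0015],[0,0,0.0015]],"rot":[[0,0,0],[0,0,0],[0,0,0],[0,0,0],[0,0,0]],"claw":[0,0,0,0,0]}'; done
```

```text
time_s: 11.18
eef_pos: [0.5044, 0.4511, 0.1173]
eef_rot: [0.001, 0.114, 0.994, 0.0]
wrist_force: [-1.3, -2.0, 7.0]
opening: 0.254
time_s: 11.8
eef_pos: [0.5038, 0.4509, 0.1144]
eef_rot: [0.0, 0.114, 0.994, 0.0]
wrist_force: [1.5, -0.3, 0.8]
opening: 0.253
```

```bash
for i in 1 2 3; do python3 -m inch '{"linear":[[0,0,0.0005],[0,0,0.001],[0,0,0.001],[0,0,0.001],[0,0,0.001]],"rot":[[0,0,0],[0,0,0],[0,0,0],[0,0,0],[0,0,0]],"claw":[0,0,0,0,0]}'; done
```

```text
time_s: 12.42
eef_pos: [0.5034, 0.4507, 0.1126]
eef_rot: [-0.0, 0.114, 0.994, -0.0]
wrist_force: [2.7, 1.2, -5.5]
opening: 0.254
time_s: 13.05
eef_pos: [0.5036, 0.4508, 0.1124]
eef_rot: [-0.0, 0.114, 0.994, -0.0]
wrist_force: [1.4, -0.8, -2.0]
opening: 0.251
time_s: 13.68
eef_pos: [0.5037, 0.4509, 0.1116]
eef_rot: [0.0, 0.114, 0.994, 0.0]
wrist_force: [-0.5, -1.2, 2.7]
opening: 0.255
```

The click came at −5.5 N. Now I squeeze the seal home.

```bash
for i in 1 2 3; do python3 -m inch '{"linear":[[0,0,0.0005],[0,0,0.001],[0,0,0.0015],[0,0,0.002],[0,0,0.002]],"rot":[[0,0,0],[0,0,0],[0,0,0],[0,0,0],[0,0,0]],"claw":[0,0,0,0,0]}'; done
```

```text
time_s: 14.3
eef_pos: [0.5038, 0.451, 0.1099]
eef_rot: [0.0, 0.114, 0.994, 0.0]
wrist_force: [-1.2, -2.0, 6.1]
opening: 0.255
time_s: 14.92
eef_pos: [0.504, 0.451, 0.1093]
eef_rot: [0.001, 0.114, 0.994, 0.0]
wrist_force: [-2.6, -4.0, 13.2]
opening: 0.253
time_s: 15.55
eef_pos: [0.5042, 0.4511, 0.1091]
eef_rot: [0.001, 0.113, 0.994, 0.0]
wrist_force: [-7.2, -7.0, 21.2]
opening: 0.253
```

```bash
python3 -m inch '{"linear":[[0,0,0.0005],[0,0,0.0005],[0,0,0.0005],[0,0,0.0005],[0,0,0.0005]],"rot":[[0,0,0],[0,0,0],[0,0,0],[0,0,0],[0,0,0]],"claw":[0,0,0,0,0]}'
python3 - <<'E'
from h import *
s=camera('side');c=camera('scene');w=camera('wrist')
save('end.png',np.hstack([cv2.resize(s[125:205,225:285],(300,400),interpolation=3),cv2.resize(w[120:384,110:400],(440,400),interpolation=3)]))
o=get_obs();print(o['eef_pos'],o['wrist_force'],o['time_s'])
E
```

```text
time_s: 16.18
eef_pos: [0.5042, 0.4512, 0.109]
eef_rot: [0.001, 0.113, 0.994, 0.0]
wrist_force: [-7.3, -8.3, 25.0]
opening: 0.253
[0.5041679  0.45114747 0.10899483] [-7.35122229 -7.94189156 24.61331675] 16.325
```

View pics/end.png

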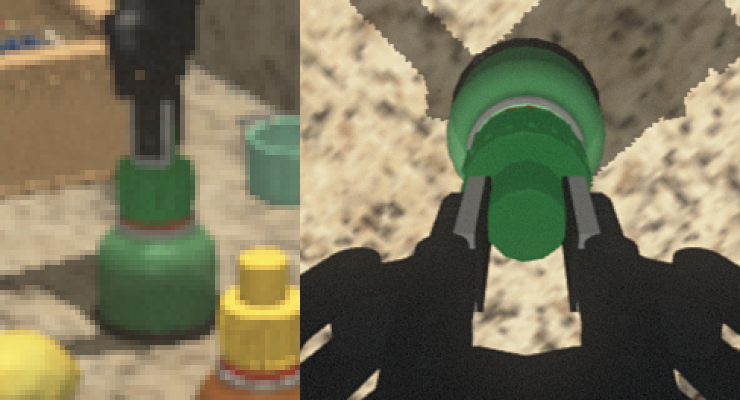

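The cap sits level on the collar, with only a thin red line of seal showing at side-crop (155,222), and the jaws still hold the knob at 25 N down. I'm handing in.

```bash
python3 -c "
from bench import ctrl,get_obs
print(ctrl.hand_in()); o=get_obs(); print(o['eef_pos'],o['wrist_force'],o['time_s'])"
```

```text
the job is handed in; nothing more can be done
None
the job is handed in; nothing more can be done
```

The right-hand green cap is clicked onto the green bottle's spout and was still gripped and pressed down on the seal when I handed the job in, at about 16.3 s.

- **Click:** the upward force peaked at 12.2 N on the lugs, then fell to −5.5 N, with the mouth about 7 mm below the lugs by my estimate.
- **Seal:** I kept pressing until the downward travel stopped at TCP z = 0.109. I expected about 0.1095 for fully home. In the last three moves the force rose from 13 to 25 N while the tool went down only about 0.3 mm, so the seal is at its stop.
- **Last picture:** the cap sits level on the collar with only a thin red line of seal showing, and the jaws are still on the knob. I saw no sign that the other bottle or the loose things had been touched.

**Disagreements:**
- The camera estimates of the stud's position differed by up to 4 mm in y. I corrected 3 mm from the close view before going down.
- About 11 N of sideways force remained at the end, alongside the 25 N downward push.
- The hand-in gave no verdict, and no state could be read after it.

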